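Chock a honey tin on the sloping display board

ROBOT

A 6-joint arm with a two-finger parallel gripper is mounted at the origin on the work surface. World frame = base frame: x ahead of the robot, y to its left, z up, the work surface at z = 0. Lengths are in m, angles in rad, forces in N, time in s.
With the tool pointing down it reaches from about 0.325 to 0.9 m from the base axis. Payload 3.5 kg.
Tool frame: the origin (TCP) lies midway between the tips of the shut fingers; the grasp point (between the pads) lies 19 mm behind it; z points along the fingers, y is the line along which they close (so a half turn about z gives the same grasp; the last joint's range is limited). The gripper opens to 85 mm and grips with 20 to 120 N. Pads are 22 mm wide; open, the fingers measure 114 mm over their backs; the gripper's body (76 mm by 85 mm) begins 54 mm behind the grasp point. The pads swing forward as they close: fully open they stand 13 mm farther back than shut.
Start: joints at [-1.24, 0.276, -0.026, 1.268, 0, 1.467], TCP at [0.263, -0.567, 0.231] pointing down, gripper open.
Joint ranges: [-3.12, 3.12], [-0.85, 1.88], [-1.08, 1.24], [-1.95, 2.15], [-1.57, 1.53], [-3.14, 3.14]. Speed limits (rad/s): [2.57, 2.57, 3.14, 3.14, 3.14, 3.14].

INTERFACE

Orientations are given as [roll, pitch, yaw] about the fixed x, y, z axes, in that order (R = Rz(yaw) Ry(pitch) Rx(roll)).
In Python, from station import * gives the robot as it stands.
- The arm moves only by the tool jog_arm, never from a script. Its argument "commands" is one flat list of numbers, 6 for each row, row after row: the shift along the world's x, y, z in cm, then the turn, a rotation vector about the world's x, y, z in degrees. In form: [dx, dy, dz, wx, wy, wz, dx, dy, dz, wx, wy, wz, ...]. A call has exactly 5 rows; each row shifts and turns the commanded pose from where the row before left it; what a row does not reach is not made up. A row lasts 1/10 s, in which the tool goes at most 50 mm and 8.59 degrees, less where a joint would pass 70% of its speed; a pose out of reach is approached as far as the arm can. A call with a gripper value outside its range is refused whole. "claw" is the opening, from -1 (shut) to 1 (fully open), so that 0 is half open, set as the call begins (left out, the last holds). The fingers move at their own pace and stop on an object; the grip force is fixed at half the most. Time passes only in rows, so rows that do not move let the fingers close, or fill a call up. It gives the time, the measured TCP pose, the force, the opening and the grip force at its end, in the units of the state.
- read_state(): the state, without advancing time (a new reading comes with each control period).
- snapshot(name): name is "scene" or "side" or "wrist"; returns a dict with "image" (420x560x3 uint8, red, green, blue), "vertical_fov" (degrees; the focal length in pixels is half the picture's height over the tangent of half this angle, whatever the lens; pixels are square), "cx", "cy" (the principal point, pixels), "k1" (the pictures are not rectified: a ray, as slopes to the right and down, at radius r is drawn at 1 + k1 r^2 times it, then the intrinsics apply), "pose" (4x4, takes a point from camera to world coordinates). Camera axes: x right, y up, looking along -z (the intrinsics and any distortion apply to the point x, -y, -z); pixel columns grow to the right and rows downward; lengths in m; the calibration is good to about 2 mm. A picture is of the moment at which its call begins. There is no depth.
- close_job(): hands the job in; it is judged then, once.
The state is a dict: "clock": time; "qpos": joint angles; "joint_vel": joint speeds; "tau": joint torques, N m; "ee_pos": TCP position; "ee_rot": TCP orientation; "force": force on the tool from outside, world axes, zero at the start; "wrist_torque": the same for the moment, N m; "grip_width": finger opening in m; "gripper_force": force on a finger pad.
Only numpy, scipy, OpenCV 4.12 (cv2) and the standard library are available. Lean on these libraries where they do the work, as an engineer would, in place of code of your own. Each camera call takes 0.05 s, during which the arm holds its last target. There are 200 camera calls.

TASK

Set the loose wooden chock flat on the sloping display board, its thin edge pointing uphill and lying along the lower edge of the yellow patch, and let go of it there. Then take the yellow tin from its cradle and lay it on its side on the patch, and let go only once its round side touches the chock, so that it neither rolls nor drops. Do not knock the light bar above the board, and leave the other goods where they are.

Things in the scene. Friction and masses are not known exactly. Their poses are not given: they have to be found in the camera images.
- patch (a point): Middle of the lower edge of the yellow patch painted on the sloping board; the patch reaches 60 mm up the slope (+x) and 40 mm to either side. Axes: x straight up the slope along the board, y level across it, z square out of it. About 72 mm above the table, 115 mm up from the board's low edge.
- board: Wooden display board, 260 mm (x, up the slope) by 320 mm (y), sloping 10 degrees, low edge towards the robot. Origin: middle of its top face, 75 mm above the table; axes as patch. On it lies a fixed blue tin (60 mm long, 64 mm across, middle at y = +95 mm) with its own fixed dark chock. Board and rack are fixed, but stand elsewhere and turned up to 0.22 rad each time.
- lightbar: Fixed aluminium bar 360 mm long (y), 24 mm wide, 14 mm high, on two 18 mm wide posts at y = 171 mm either way. Origin: middle of its underside, 250 mm above the table, above the tin's place on the board (24 mm beyond the patch's lower edge, seen from above): a tool pointing straight down cannot set the tin there, one leaning back 25 to 45 degrees towards the board's low side can. Keep off it.
- chock_grip (a point): Centre of the red grip rib on the loose chock (about 200 g). Rib 34 mm long (x), 24 mm wide (y), its top 54 mm and this point 42 mm above the underside. x points to the thin edge, z up. Chock 80 mm long, 44 mm wide, 32 mm high; its front 32 mm fall at 42 degrees to a thin edge 3 mm high; its back is 19 mm behind this point. It starts flat on the table.
- chock_toe (a point): Middle of the thin edge of the loose chock, at its underside: 61 mm ahead of (along x) and 42 mm below chock_grip. Same axes. When the chock holds it, the tin touches the board about 16 mm beyond this edge.
- tin_center (a point): Centre of the loose yellow honey tin with a paper band: closed cylinder 64 mm across, 60 mm long along its y axis, about 300 g. It lies on its side with its axis level, in a cradle, its centre 40 mm above the table. It can be gripped by its two flat ends (60 mm). It rolls very freely; its x and z axes turn as it rolls.
- cradle: Dark wooden cradle fixed to the table, in which the tin starts: 90 mm (x) by 44 mm (y, along the tin's axis), 16 mm high. Origin under its centre.
- tin: The same yellow tin; origin at its centre.
- chock: The same loose chock; origin at the centre of its underside, 40 mm behind its thin edge.
- jar_a: Bystander: amber honey jar with brass lid, 68 mm across, 100 mm high, origin under its centre.
- jar_b: Bystander: amber honey jar with white lid, 68 mm across, 100 mm high, origin under its centre.
- hive_tool: Bystander: red and steel hive tool 215 mm long lying flat, up to 22 mm high; origin at the middle of its underside.
- brush: Bystander: yellow bee brush about 200 mm long, lying flat.
- tub: Bystander: open white tub, 100 mm across, 75 mm high, origin under its centre.
Things that resemble listed ones, but are neither listed nor needed, are in the scene too. What is shaped like the tin but green or purple is not meant.

How it is judged:
On the way, in this order (a step that is already met when the one before it is completed fails the run):
1. the chock lies flat on the board, thin edge uphill along the patch's lower edge, let go, with the tin still in its cradle (x of chock_toe in the frame of patch between -0.022 and 0.022 m and y of chock_toe in the frame of patch between -0.025 and 0.025 m and z of chock_toe in the frame of patch between -0.005 and 0.006 m and angle between the z axis of chock_grip and the z axis of patch, either way round below 0.12 rad and angle between the x axis of chock_grip and the x axis of patch, either way round below 0.22 rad and x of chock_grip in the frame of patch below -0.03 m and contact force between the fingers and chock below 0.1 N and linear speed of chock below 0.03 m/s and distance of tin_center from where it was at the start of the episode below 0.02 m), for 0.2 s.
2. the tin, held by the fingers, touches the chock (contact force between tin and chock above 0.05 N and contact force between tin and the fingers above 0.3 N), for 0.04 s.
At the end, for the whole second after the job is handed in: Chock flat on the board, released, thin edge uphill, within 22 mm along and 25 mm across of the patch's lower edge, turned under 0.22 rad; tin on its side, centre -10 to 45 mm up from that edge, within 28 mm across, axis within 0.2 rad of level across, pressing on the chock, released, at rest (x of chock_toe in the frame of patch between -0.022 and 0.022 m and y of chock_toe in the frame of patch between -0.025 and 0.025 m and z of chock_toe in the frame of patch between -0.005 and 0.006 m and angle between the z axis of chock_grip and the z axis of patch, either way round below 0.12 rad and angle between the x axis of chock_grip and the x axis of patch, either way round below 0.22 rad and x of chock_grip in the frame of patch below -0.03 m and contact force between the fingers and chock below 0.1 N and linear speed of each of chock, tin below 0.03 m/s and x of tin_center in the frame of patch between -0.01 and 0.045 m and y of tin_center in the frame of patch between -0.028 and 0.028 m and z of tin_center in the frame of patch between 0.026 and 0.038 m and angle between the y axis of tin_center and the y axis of patch, either way round below 0.2 rad and contact force between tin and chock above 0.1 N and contact force between tin and the fingers below 0.1 N and angular speed of tin below 0.5 rad/s); the robot touches nothing.
It fails at once if the tin rolls or falls loose (faster than 0.35 m/s with no finger on it) (contact force between tin and the fingers below 0.05 N and linear speed of tin above 0.35 m/s).
It fails at once if the light bar is knocked (over 5 N) (contact force between anything else and lightbar above 5 N).
It fails at once if other goods are moved more than 40 mm (distance of any of jar_a, jar_b, hive_tool, brush, tub from where it was at the start of the episode above 0.04 m).
It also fails if it takes over 70 s, if anything falls off the work surface, if the arm or the gripper's body presses on something with over 40 N, if the wrist force passes 120 N, or if a joint passes its speed limit or range.

## Working session

There is one attempt and no reset: what is moved stays moved. The work goes in short steps, Python scripts to look and compute and a tool call to move; the robot and the scene stay as the last step left them, time stands still between calls to the robot, and variables do not carry over. Pictures are saved under pics/ and viewed, at most 10 in all, crops included, and the job is handed in when it is done.

Besides the shell and the picture viewer there is one more tool, called after "Request:" by a JSON object that holds its "op" and its "data". jog_arm: Moves the arm, as the interface text tells. Its arguments: {"type":"object","properties":{"commands":{"type":"array","items":{"type":"number"}},"claw":{"type":"number"}},"required":["commands"]}

```bash
ls; mkdir -p pics
cat > h.py <<'E'
import numpy as np, cv2, pickle
from station import *
def shot(n,f):
    s=snapshot(n); cv2.imwrite(f'pics/{f}.png',cv2.cvtColor(s['image'],cv2.COLOR_RGB2BGR)); pickle.dump(s,open(f'pics/{f}.pkl','wb')); return s
def load(f): return pickle.load(open(f'pics/{f}.pkl','rb'))
def ray(s,u,v):
    f=210/np.tan(np.radians(s['vertical_fov'])/2)
    K=np.array([[f,0,s['cx']],[0,f,s['cy']],[0,0,1.]])
    p=cv2.undistortPoints(np.array([[[u,v]]],float),K,np.array([s['k1'],0,0,0.]))[0,0]
    P=np.array(s['pose']); return P[:3,3],P[:3,:3]@np.array([p[0],-p[1],-1])
def onz(s,u,v,z):
    o,d=ray(s,u,v); return o+d*(z-o[2])/d[2]
def tri(*a):
    A=np.zeros((3,3));b=np.zeros(3)
    for s,u,v in a:
        o,d=ray(s,u,v); d=d/np.linalg.norm(d); M=np.eye(3)-np.outer(d,d); A+=M;b+=M@o
    return np.linalg.solve(A,b)
def proj(s,X):
    f=210/np.tan(np.radians(s['vertical_fov'])/2); P=np.array(s['pose'])
    c=P[:3,:3].T@(np.array(X)-P[:3,3]); x,y=c[0]/-c[2],-c[1]/-c[2]; k=1+s['k1']*(x*x+y*y)
    return s['cx']+f*x*k,s['cy']+f*y*k
E
python3 - <<'E'
from h import *
for n in ['scene','side']:
    s=shot(n,n+'0'); print(n,s['vertical_fov'],s['cx'],s['cy'],s['k1'],np.round(s['pose'],3).tolist())
print(read_state())
E
```

```text
pics
scene 47.61473011131688 278.5110701698123 209.27735100185012 -0.06350354953250827 [[0.759, -0.517, 0.396, 1.013], [0.651, 0.606, -0.456, -0.677], [-0.004, 0.604, 0.797, 1.131], [0.0, 0.0, 0.0, 1.0]]
side 43.03856868375229 279.80820332842575 206.24400817626335 0.045481007897477714 [[0.726, 0.333, -0.602, -0.398], [-0.688, 0.378, -0.62, -1.1], [0.021, 0.864, 0.504, 0.935], [0.0, 0.0, 0.0, 1.0]]
{'clock': 0.1, 'qpos': array([-1.24040169e+00,  2.77092102e-01, -2.77591851e-02,  1.26802607e+00,
       -2.57256959e-05,  1.46740647e+00]), 'joint_vel': array([-8.05598847e-05, -1.73261492e-03,  3.15770133e-03, -9.92548257e-05,
       -6.56656386e-04,  1.06951904e-03]), 'tau': array([ 1.81436540e-04, -4.46709216e+01,  2.96128213e+01,  8.46702402e-03,
       -8.62266870e-05,  4.56614544e-06]), 'ee_pos': array([ 0.26244615, -0.5664298 ,  0.23024243]), 'ee_rot': array([-3.13952008e+00, -1.89185539e-04,  4.33784321e-01]), 'force': array([-0.44081405,  1.03122276,  0.10656032]), 'wrist_torque': array([0.0748025 , 0.00509734, 0.0066282 ]), 'gripper_force': 0.0, 'grip_width': 0.0853433326980835}
```

View pics/scene0.png

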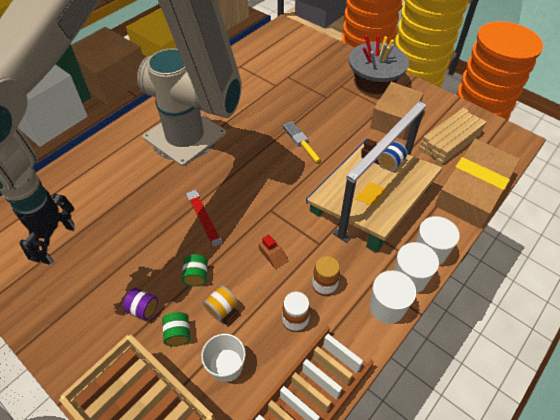

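View pics/side0.png

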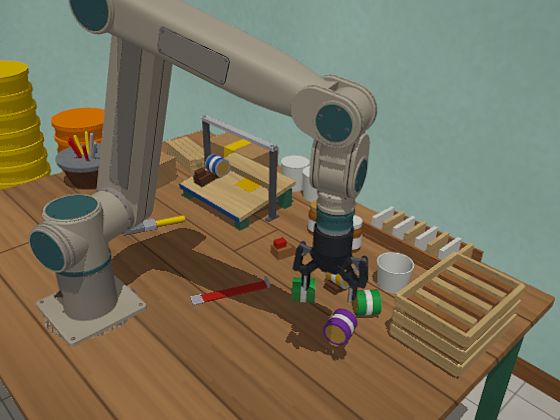

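Scene: chock at (272,248) with its red rib at (268,242), yellow tin at (220,303), patch at (371,193) under the bar. Side: chock at (281,246), patch at (248,184), and the tin is hidden behind the gripper. I'll make one enlarged montage next.

Run:
```python
from h import *
a=cv2.imread('pics/scene0.png'); b=cv2.imread('pics/side0.png')
def c(i,x,y,w,h): return cv2.resize(i[y:y+h,x:x+w],(400,300),interpolation=cv2.INTER_CUBIC)
m=np.vstack([np.hstack([c(a,300,100,160,120),c(a,190,220,120,90)]),np.hstack([c(b,170,110,140,105),c(b,250,220,80,60)])])
cv2.imwrite('pics/m.png',m)
def blobs(n,lo,hi,mn=15):
    s=load(n); h=cv2.cvtColor(s['image'],cv2.COLOR_RGB2HSV); k=cv2.inRange(h,lo,hi)
    N,l,st,ce=cv2.connectedComponentsWithStats(k)
    for i in range(1,N):
        if st[i,4]>mn: print(n,st[i].tolist(),ce[i].round(1))
print('red');[blobs(n,(0,190,110),(6,255,255)) for n in('scene0','side0')]
print('yel');[blobs(n,(18,170,140),(30,255,255)) for n in('scene0','side0')]
```

```text
red
scene0 [365, 35, 6, 25, 58] [367.9  44.9]
scene0 [376, 34, 4, 22, 65] [377.2  43.8]
scene0 [190, 197, 13, 18, 128] [196.8 204.4]
scene0 [262, 234, 13, 16, 104] [268.2 240.5]
side0 [68, 137, 14, 21, 86] [ 74.4 146.8]
side0 [274, 237, 13, 12, 95] [280.2 242.5]
side0 [201, 291, 26, 11, 148] [212.3 295.8]
yel
scene0 [405, 0, 39, 18, 248] [420.5   9.2]
scene0 [432, 0, 14, 2, 20] [4.393e+02 3.000e-01]
scene0 [395, 5, 60, 59, 914] [415.7  38. ]
scene0 [127, 8, 46, 39, 806] [153.   28.2]
scene0 [379, 36, 8, 20, 39] [383.2  43.3]
scene0 [387, 39, 7, 10, 25] [390.   43.2]
scene0 [407, 59, 42, 19, 149] [423.2  71.5]
scene0 [433, 73, 12, 12, 25] [439.6  79.8]
scene0 [301, 141, 19, 21, 150] [310.  150.8]
scene0 [455, 157, 55, 33, 681] [482.4 172.9]
scene0 [355, 182, 30, 24, 363] [369.2 193.1]
scene0 [316, 256, 23, 21, 373] [327.  266.3]
scene0 [215, 287, 20, 19, 139] [225.6 295.1]
scene0 [206, 296, 19, 19, 140] [215.7 304.2]
side0 [0, 61, 28, 17, 361] [11.2 68.1]
side0 [0, 79, 7, 4, 22] [ 2.5 80.3]
side0 [0, 91, 24, 11, 74] [ 8.4 96.7]
side0 [0, 109, 27, 12, 115] [ 10.2 115.4]
side0 [0, 123, 38, 16, 173] [ 11.7 132.5]
side0 [85, 131, 4, 22, 62] [ 86.5 141.1]
side0 [73, 135, 10, 19, 65] [ 77.7 143.2]
side0 [0, 139, 42, 18, 213] [ 12.8 149.6]
side0 [224, 139, 27, 19, 193] [234.3 146.4]
side0 [0, 156, 44, 17, 270] [ 14.4 166.2]
side0 [0, 171, 48, 18, 239] [ 15.5 181. ]
side0 [235, 178, 25, 15, 186] [247.  184.8]
side0 [311, 201, 5, 7, 18] [313.4 203.2]
side0 [155, 215, 30, 10, 151] [170.2 219.7]
side0 [336, 274, 5, 6, 21] [338.2 276.6]
```

View pics/m.png

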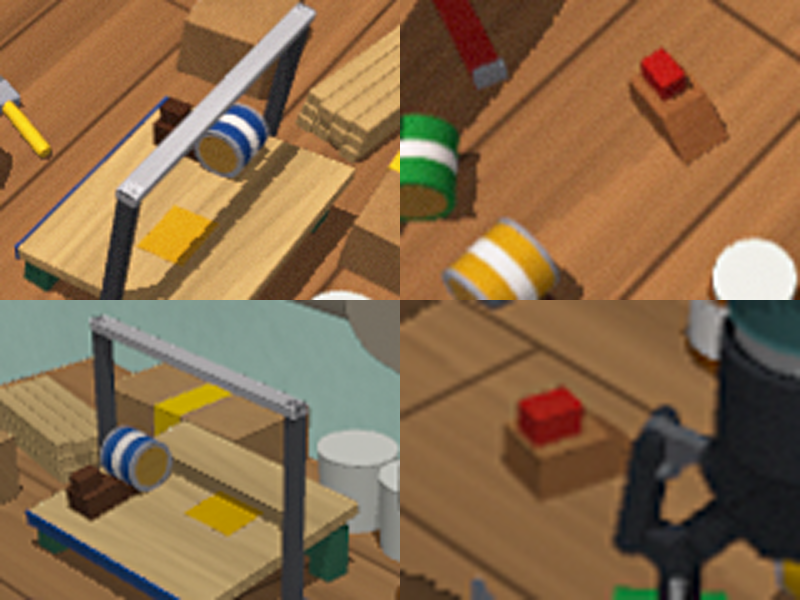

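The montage shows the chock's toe near scene (281.5,263.8), pointing lower right, and the bar's top ends near scene (351,178) and (422,104). The board's blue low edge runs (306,200) to (366,140), and the patch is clearly visible in both views.

Run:
```python
from h import *
a,b=load('scene0'),load('side0')
r=np.round
print('rib',tri((a,268.2,241.2),(b,280.2,242.5)))
rib=onz(a,268.2,241.2,.048); toe=onz(a,281.5,263.8,.0); print('toe',rib,toe,np.degrees(np.arctan2(*(toe-rib)[1::-1])),np.linalg.norm((toe-rib)[:2]))
print('patch c tri',tri((a,369.8,193.6),(b,247.3,184.8)))
n,f=onz(a,351.2,178,.264),onz(a,422,104,.264); print('bar scene',n,f,(n+f)/2,np.linalg.norm(n-f),np.degrees(np.arctan2(*(f-n)[1::-1])))
n,f=onz(b,170+297/2.857,110+110/2.857,.264),onz(b,170+103/2.857,110+22/2.857,.264); print('bar side',n,f,(n+f)/2,np.linalg.norm(n-f),np.degrees(np.arctan2(*(f-n)[1::-1])))
n,f=onz(a,306,200,.052),onz(a,366,140,.052);print('low',n,f,np.linalg.norm(n-f),np.degrees(np.arctan2(*(f-n)[1::-1])))
t1,t2=onz(a,215.7,304.2,.06),onz(a,225.6,295.1,.06);print('tin',t1,t2,np.degrees(np.arctan2(*(t2-t1)[1::-1])))
for s,n in((a,'scene0'),(b,'side0')):
    h=cv2.cvtColor(s['image'],cv2.COLOR_RGB2HSV); k=cv2.inRange(h,(18,170,110),(32,255,255)); 
    m=np.zeros_like(k); 
    if n=='scene0': m[178:212,350:392]=255
    else: m[172:200,230:266]=255
    c=max(cv2.findContours(k&m,0,2)[0],key=cv2.contourArea); q=cv2.approxPolyDP(c,3,True)[:,0]
    print(n,q.tolist(),[onz(s,u,v,.077).round(3).tolist() for u,v in q])
```

```text
rib [ 0.52272224 -0.15629092  0.04185482]
toe [ 0.52478865 -0.15788255  0.048     ] [ 0.57993766 -0.1667851   0.        ] -9.169983587009522 0.05586294162650772
patch c tri [0.64961567 0.14160491 0.07225226]
bar scene [0.65405384 0.00458382 0.264     ] [0.64647021 0.35510376 0.264     ] [0.65026202 0.17984379 0.264     ] 0.3506019641545955 91.23942151476739
bar side [ 0.63201944 -0.00778193  0.264     ] [0.63029247 0.33522579 0.264     ] [0.63115595 0.16372193 0.264     ] 0.3430120699331009 90.28846996736233
low [0.51564555 0.01763799 0.052     ] [0.50899067 0.33421729 0.052     ] 0.3166492440193779 91.20424960041177
tin [ 0.55453621 -0.38681257  0.06      ] [ 0.55564664 -0.3530902   0.06      ] 88.11400195329946
scene0 [[369, 182], [355, 198], [372, 206], [387, 189]] [[0.625, 0.173, 0.077], [0.628, 0.097, 0.077], [0.681, 0.105, 0.077], [0.679, 0.185, 0.077]]
side0 [[235, 184], [249, 192], [259, 185], [245, 177]] [[0.616, 0.167, 0.077], [0.615, 0.092, 0.077], [0.673, 0.107, 0.077], [0.676, 0.184, 0.077]]
```

Request:
{"op": "jog_arm", "data": {"commands": [1.3,2.05,0,0,0,7.3,1.3,2.05,0,0,0,7.3,1.3,2.05,0,0,0,7.3,1.3,2.05,0,0,0,7.3,1.3,2.05,0,0,0,7.3], "claw": 1}}

```text
clock: 0.6
ee_pos: [0.3279, -0.4634, 0.2307]
ee_rot: [-3.141, -0.001, 1.076]
force: [-0.6, -0.3, -0.4]
grip_width: 0.0853
gripper_force: 0.0
```

Request:
{"op": "jog_arm", "data": {"commands": [1.3,2.05,0,0,0,7.3,1.3,2.05,0,0,0,7.3,1.3,2.05,0,0,0,7.3,1.3,2.05,0,0,0,7.3,1.3,2.05,0,0,0,7.3]}}

```text
clock: 1.1
ee_pos: [0.3928, -0.3609, 0.2308]
ee_rot: [-3.141, -0.001, 1.713]
force: [-0.1, 0.1, 0.5]
grip_width: 0.0854
gripper_force: 0.0
```

Request:
{"op": "jog_arm", "data": {"commands": [1.3,2.05,0,0,0,7.3,1.3,2.05,0,0,0,7.3,1.3,2.05,0,0,0,7.3,1.3,2.05,0,0,0,7.3,1.3,2.05,0,0,0,7.3]}}

```text
clock: 1.6
ee_pos: [0.4578, -0.2585, 0.2308]
ee_rot: [-3.141, -0.001, 2.35]
force: [0.9, 0.1, 0.3]
grip_width: 0.0855
gripper_force: 0.0
```

Request:
{"op": "jog_arm", "data": {"commands": [1.3,2.05,0,0,0,7.3,1.3,2.05,0,0,0,7.3,1.3,2.05,0,0,0,7.3,1.3,2.05,0,0,0,7.3,1.3,2.05,0,0,0,7.3]}}

```text
clock: 2.1
ee_pos: [0.5227, -0.156, 0.2308]
ee_rot: [3.141, -0.001, 2.987]
force: [1.2, 0.5, 0.5]
grip_width: 0.0853
gripper_force: 0.0
```

Run:
```python
from h import *
w=shot('wrist','w1'); s=shot('side','side1'); print(np.round(w['pose'],3).tolist(),w['vertical_fov'],w['k1'],w['cx'],w['cy'])
i=cv2.imread('pics/w1.png'); j=cv2.imread('pics/side1.png')[220:370,240:440]
cv2.imwrite('pics/m1.png',np.hstack([cv2.resize(i,(480,360)),cv2.resize(j,(320,240)).copy() if 0 else cv2.copyMakeBorder(cv2.resize(j,(320,240)),0,120,0,0,0)]))
h=cv2.cvtColor(w['image'],cv2.COLOR_RGB2HSV);k=cv2.inRange(h,(0,190,90),(6,255,255))
for c in cv2.findContours(k,0,2)[0]:
    if cv2.contourArea(c)>60: print(cv2.minAreaRect(c))
```

```text
[[0.154, -0.946, -0.284, 0.451], [0.988, 0.147, 0.044, -0.145], [-0.0, -0.287, 0.958, 0.374], [0.0, 0.0, 0.0, 1.0]] 61.67045213150311 -0.08813154874440689 276.0891164615475 212.382322151857
```

View pics/m1.png

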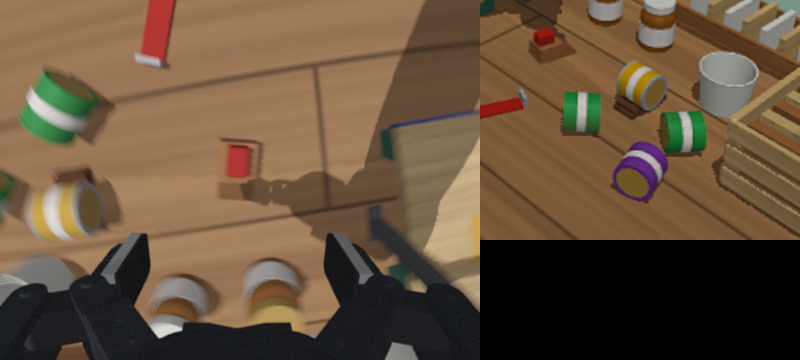

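Wrist view: the rib is at about (278,189) at full scale, the chock runs straight down the image with its toe at the bottom, around (278,230). The tin is at about (76,243), and the tool is close to lined up with the chock.

Run:
```python
from h import *
w=load('w1'); s=load('side1')
h=cv2.cvtColor(w['image'],cv2.COLOR_RGB2HSV)
k=((h[...,0]<6)|(h[...,0]>174))&(h[...,1]>165)&(h[...,2]>70); k=k.astype(np.uint8); k[:130]=0
c=max(cv2.findContours(k,0,2)[0],key=cv2.contourArea); print(cv2.minAreaRect(c),cv2.boundingRect(c))
# top face of rib: bright red
kt=k*(h[...,2]>150).astype(np.uint8); c=max(cv2.findContours(kt,0,2)[0],key=cv2.contourArea);R=cv2.minAreaRect(c);print(R)
b=cv2.boxPoints(R); P=np.array([onz(w,u,v,.054) for u,v in b]); print(P.round(4)[:,:2].tolist(),P.mean(0))
# tin in wrist: yellow
k=cv2.inRange(h,(18,120,80),(32,255,255));
for c in cv2.findContours(k,0,2)[0]:
    if cv2.contourArea(c)>150:print('yel',cv2.boundingRect(c),cv2.minAreaRect(c))
h=cv2.cvtColor(s['image'],cv2.COLOR_RGB2HSV)
k=cv2.inRange(h,(18,120,80),(32,255,255));
for c in cv2.findContours(k,0,2)[0]:
    if cv2.contourArea(c)>60:print('side yel',cv2.boundingRect(c))
i=cv2.imread('pics/w1.png')[130:260,225:345]; cv2.imwrite('pics/c1.png',cv2.resize(i,(480,520),interpolation=cv2.INTER_CUBIC))
```

```text
((278.0, 187.5), (24.0, 37.0), 0.0) (266, 169, 25, 38)
((277.0, 189.0), (34.0, 22.0), 90.0)
[[0.5056, -0.1626], [0.5087, -0.1426], [0.5408, -0.1473], [0.5376, -0.1678]] [ 0.52320858 -0.15506636  0.054     ]
yel (292, 347, 64, 41) ((325.18939208984375, 365.07476806640625), (63.11353302001953, 35.615413665771484), 9.659893035888672)
yel (548, 250, 12, 59) ((553.5, 279.0), (58.0, 11.0), 90.0)
yel (95, 222, 20, 43) ((104.81097412109375, 242.79876708984375), (41.74312210083008, 19.104658126831055), 83.6598129272461)
yel (39, 219, 30, 63) ((49.2005615234375, 251.78952026367188), (62.79248046875, 21.77293586730957), 74.57783508300781)
yel (70, 214, 30, 64) ((80.3890151977539, 246.74862670898438), (63.756431579589844, 22.653034210205078), 76.18497467041016)
yel (59, 84, 50, 31) ((83.99230194091797, 98.63845825195312), (55.939659118652344, 14.015923500061035), 29.744882583618164)
side yel (326, 326, 19, 17)
side yel (344, 270, 11, 17)
side yel (335, 264, 18, 22)
side yel (327, 259, 16, 22)
side yel (155, 215, 30, 12)
side yel (216, 201, 34, 20)
side yel (310, 200, 19, 14)
side yel (234, 175, 34, 18)
side yel (218, 161, 10, 14)
side yel (173, 148, 14, 19)
side yel (223, 139, 29, 19)
side yel (0, 60, 45, 130)
```

View pics/c1.png

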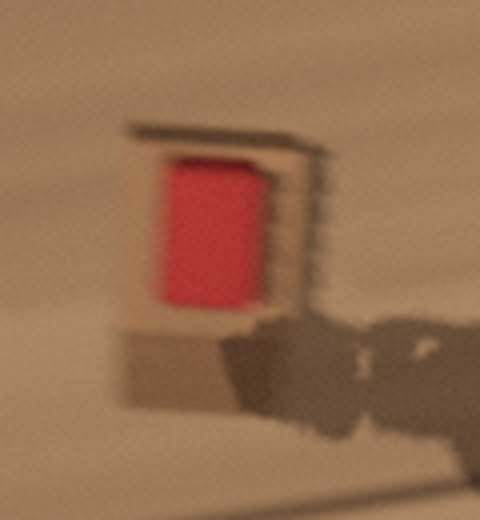

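Request:
{"op": "jog_arm", "data": {"commands": [0,0.1,-3.4,0,0,-1,0,0,-3.4,0,0,-1,0,0,-3.4,0,0,-1,0,0,-3.4,0,0,0,0,0,-3.4,0,0,0], "claw": 0.4}}

```text
clock: 2.7
ee_pos: [0.522, -0.1566, 0.0599]
ee_rot: [-3.141, -0.0, 2.927]
force: [1.0, -0.1, 0.8]
grip_width: 0.0594
gripper_force: 0.0
```

Request:
{"op": "jog_arm", "data": {"commands": [0,0,-1,0,0,0,0,0,-0.8,0,0,0,0,0,-0.6,0,0,0,0,0,-0.3,0,0,0,0,0,0,0,0,0]}}

```text
clock: 3.2
ee_pos: [0.5235, -0.1565, 0.0352]
ee_rot: [-3.141, 0.002, 2.929]
force: [-0.5, -0.3, -0.1]
grip_width: 0.0595
gripper_force: 0.0
```

Request:
{"op": "jog_arm", "data": {"commands": [0,0,0,0,0,0,0,0,0,0,0,0,0,0,0,0,0,0,0,0,0,0,0,0,0,0,0,0,0,0], "claw": -1}}

```text
clock: 3.7
ee_pos: [0.5233, -0.1566, 0.0352]
ee_rot: [-3.141, 0.001, 2.93]
force: [-1.8, -1.1, 5.2]
grip_width: 0.0228
gripper_force: 61.2
```

Request:
{"op": "jog_arm", "data": {"commands": [0,0,0,0,0,0,0,0,0,0,0,0,0,0,0,0,0,0,0,0,0,0,0,0,0,0,0,0,0,0]}}

```text
clock: 4.2
ee_pos: [0.5233, -0.1566, 0.0352]
ee_rot: [-3.141, 0.001, 2.93]
force: [-0.9, -0.8, 5.9]
grip_width: 0.0227
gripper_force: 61.2
```

Request:
{"op": "jog_arm", "data": {"commands": [0,0,1,0,0,0,0,0,3,0,0,0,0,0,4,0,0,0,0,0,4,0,0,0,0,0,3,0,0,0]}}

```text
clock: 4.7
ee_pos: [0.5228, -0.1559, 0.1866]
ee_rot: [3.141, 0.001, 2.93]
force: [1.3, -0.5, -2.0]
grip_width: 0.0226
gripper_force: 60.2
```

Request:
{"op": "jog_arm", "data": {"commands": [0,2,0,0,-1,1.3,0,3,0,0,-1,1.3,0,3,0,0,-1,1.3,0,3,0,0,-1,1.3,0,3,0,0,-1,1.3]}}

```text
clock: 5.2
ee_pos: [0.5215, -0.0146, 0.1838]
ee_rot: [3.127, 0.085, 3.043]
force: [1.4, -1.2, -1.4]
grip_width: 0.0228
gripper_force: 60.2
```

Request:
{"op": "jog_arm", "data": {"commands": [0.4,3.2,0,0,-1,1.3,0.4,3.2,0,0,-1,1.3,0.4,3.2,0,0,-1,1.3,0.4,3,0,0,-1,1.3,0.4,3,0,0,-1,1.4]}}

```text
clock: 5.7
ee_pos: [0.5414, 0.1413, 0.1836]
ee_rot: [3.124, 0.172, -3.125]
force: [-0.6, -0.4, -3.0]
grip_width: 0.0229
gripper_force: 60.2
```

Request:
{"op": "jog_arm", "data": {"commands": [0.6,0,-1.6,0,0,0,0,0,-1.5,0,0,0,0,0,-1,0,0,0,0,0,0,0,0,0,0,0,0,0,0,0]}}

```text
clock: 6.2
ee_pos: [0.5482, 0.1397, 0.143]
ee_rot: [3.124, 0.172, -3.126]
force: [0.0, -0.8, -2.4]
grip_width: 0.0223
gripper_force: 60.1
```

Run:
```python
from h import *
shot('scene','s2');shot('side','d2')
print(read_state()['ee_pos'],read_state()['ee_rot'],read_state()['qpos'])
i=cv2.imread('pics/s2.png')[110:230,290:450]; j=cv2.imread('pics/d2.png')[110:230,170:330]
cv2.imwrite('pics/m2.png',np.hstack([cv2.resize(x,(400,300),interpolation=cv2.INTER_CUBIC) for x in(i,j)]))
```

```text
[0.54929712 0.13974339 0.14415982] [ 3.12410295  0.17462887 -3.12634182] [ 0.13700795  0.12473365 -0.42116408  0.8494444  -0.00373961  0.11989717]
```

View pics/m2.png

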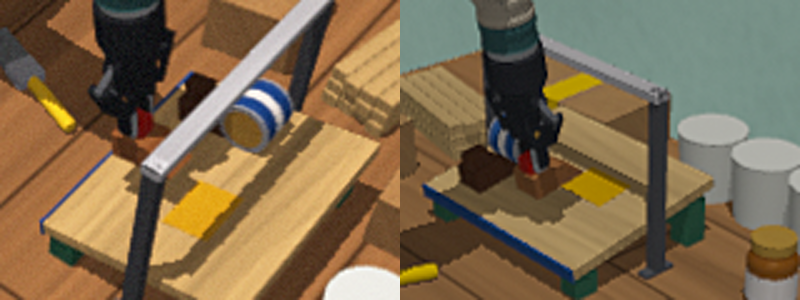

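The chock hangs over the board just short of the patch, lined up in both views. Lowering it now.

Request:
{"op": "jog_arm", "data": {"commands": [0.2,0,-1.2,0,0,0,0.2,0,-1.2,0,0,0,0.2,0,-1,0,0,0,0.1,0,-0.5,0,0,0,0,0,0,0,0,0]}}

```text
clock: 6.8
ee_pos: [0.5546, 0.1397, 0.1025]
ee_rot: [3.125, 0.17, -3.126]
force: [-0.3, 0.4, -2.2]
grip_width: 0.023
gripper_force: 60.2
```

Request:
{"op": "jog_arm", "data": {"commands": [0,0,-0.1,0,0,0,0,0,-0.1,0,0,0,0,0,-0.1,0,0,0,0,0,-0.1,0,0,0,0,0,-0.1,0,0,0]}}

```text
clock: 7.3
ee_pos: [0.5559, 0.1399, 0.0995]
ee_rot: [3.124, 0.174, -3.126]
force: [0.3, 0.2, -3.2]
grip_width: 0.0228
gripper_force: 60.2
```

Request:
{"op": "jog_arm", "data": {"commands": [0,0,-0.1,0,0,0,0,0,-0.1,0,0,0,0,0,-0.1,0,0,0,0,0,0,0,0,0,0,0,0,0,0,0]}}

```text
clock: 7.8
ee_pos: [0.5557, 0.1399, 0.0964]
ee_rot: [3.124, 0.173, -3.126]
force: [-0.4, -0.4, -1.7]
grip_width: 0.023
gripper_force: 60.4
```

Run:
```python
from h import *
shot('scene','s3');shot('side','d3');print(read_state()['force'])
i=cv2.imread('pics/s3.png')[140:230,320:440]; j=cv2.imread('pics/d3.png')[140:230,180:300]
cv2.imwrite('pics/m3.png',np.hstack([cv2.resize(x,(400,300),interpolation=cv2.INTER_CUBIC) for x in(i,j)]))
```

```text
[-0.44287659  0.21352169 -1.41476684]
```

View pics/m3.png

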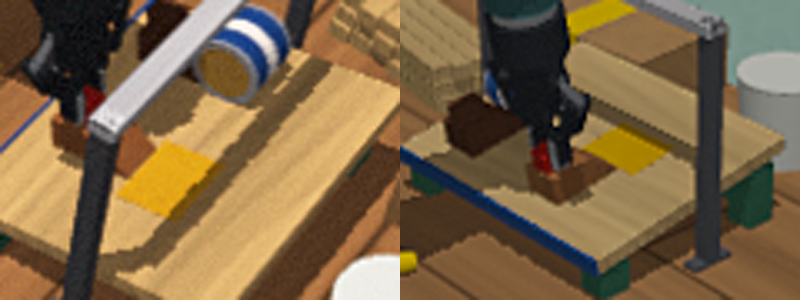

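Both views show the toe at the patch's lower edge and centred on it. I'll lower until it touches.

Request:
{"op": "jog_arm", "data": {"commands": [0,0,-0.1,0,0,0,0,0,-0.1,0,0,0,0,0,0,0,0,0,0,0,0,0,0,0,0,0,0,0,0,0]}}

```text
clock: 8.4
ee_pos: [0.5557, 0.1399, 0.0962]
ee_rot: [3.125, 0.174, -3.126]
force: [-7.8, -1.1, 11.1]
grip_width: 0.0226
gripper_force: 62.1
```

Request:
{"op": "jog_arm", "data": {"commands": [0,0,-0.1,0,0,0,0,0,-0.1,0,0,0,0,0,0,0,0,0,0,0,0,0,0,0,0,0,0,0,0,0]}}

```text
clock: 8.9
ee_pos: [0.5557, 0.1399, 0.0962]
ee_rot: [3.125, 0.175, -3.126]
force: [-13.4, -2.7, 23.2]
grip_width: 0.0229
gripper_force: 63.9
```

Request:
{"op": "jog_arm", "data": {"commands": [0,0,0.2,0,0,0,0,0,0.1,0,0,0,0,0,0,0,0,0,0,0,0,0,0,0,0,0,0,0,0,0]}}

```text
clock: 9.4
ee_pos: [0.5558, 0.1399, 0.0962]
ee_rot: [3.124, 0.174, -3.126]
force: [-5.4, -0.8, 8.8]
grip_width: 0.0224
gripper_force: 61.8
```

Request:
{"op": "jog_arm", "data": {"commands": [0,0,0,0,0,0,0,0,0,0,0,0,0,0,0,0,0,0,0,0,0,0,0,0,0,0,0,0,0,0], "claw": 0}}

```text
clock: 9.9
ee_pos: [0.5558, 0.1399, 0.0952]
ee_rot: [3.124, 0.173, -3.126]
force: [-0.0, 0.6, -0.1]
grip_width: 0.0428
gripper_force: 0.0
```

Request:
{"op": "jog_arm", "data": {"commands": [-0.3,0,1.2,0,0,0,-0.4,0,2,0,0,0,-0.5,0,2.5,0,0,0,-0.5,0,2.5,0,0,0,-0.5,0,2.5,0,0,0]}}

```text
clock: 10.4
ee_pos: [0.5334, 0.1399, 0.2042]
ee_rot: [3.124, 0.174, -3.126]
force: [0.7, 0.3, -0.4]
grip_width: 0.0425
gripper_force: 0.0
```

Run:
```python
from h import *
shot('scene','s4');shot('side','d4');w=shot('wrist','w4');print(w['pose'].round(3).tolist())
i=cv2.imread('pics/s4.png')[140:230,320:440]; j=cv2.imread('pics/d4.png')[140:230,180:300]
cv2.imwrite('pics/m4.png',np.vstack([np.hstack([cv2.resize(x,(400,300),interpolation=cv2.INTER_CUBIC) for x in(i,j)]),np.hstack([cv2.resize(cv2.imread('pics/w4.png'),(400,300)),np.zeros((300,400,3),np.uint8)])]))
```

```text
[[-0.019, -0.89, -0.456, 0.439], [1.0, -0.009, -0.024, 0.137], [0.018, -0.457, 0.889, 0.335], [0.0, 0.0, 0.0, 1.0]]
```

View pics/m4.png

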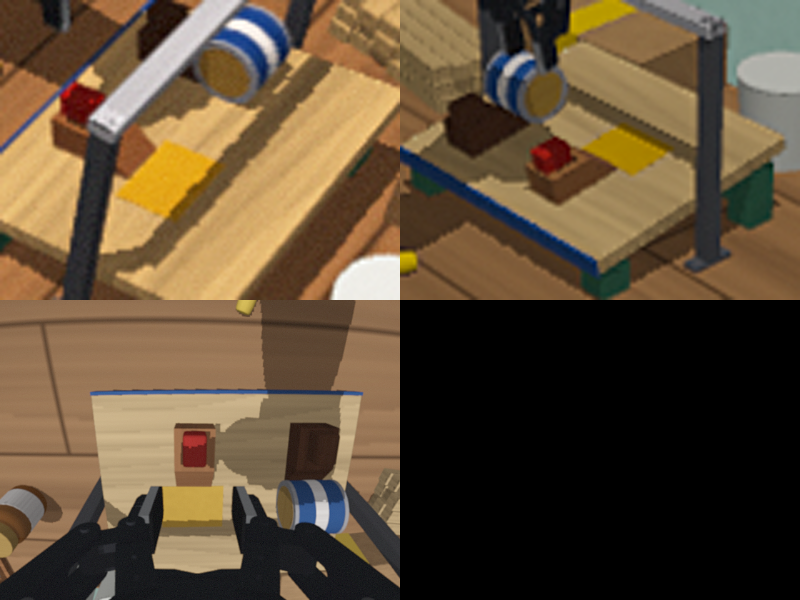

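The chock is down and released: its toe sits on the patch edge and it's centred (wrist view: chock x 194, patch centre x 192). On to the tin.

Request:
{"op": "jog_arm", "data": {"commands": [0,-3.4,0.6,0,1,0,0,-3.4,0.6,0,1,0,0,-3.4,0.6,0,1,0,0,-3.4,0.6,0,1,0,0,-3.4,0.6,0,1,0], "claw": 0.8}}

```text
clock: 11.05
ee_pos: [0.5328, -0.0313, 0.2314]
ee_rot: [3.122, 0.083, -3.126]
force: [0.6, -0.4, -0.2]
grip_width: 0.077
gripper_force: 0.0
```

Request:
{"op": "jog_arm", "data": {"commands": [0.2,-3.4,0,0,1,-0.3,0.2,-3.4,0,0,1,-0.3,0.2,-3.4,0,0,1,-0.3,0.2,-3.4,0,0,1,-0.3,0.2,-3.4,0,0,1,-0.3]}}

```text
clock: 11.55
ee_pos: [0.5429, -0.2013, 0.231]
ee_rot: [3.122, -0.004, 3.131]
force: [1.4, -1.1, -0.1]
grip_width: 0.0765
gripper_force: 0.0
```

Request:
{"op": "jog_arm", "data": {"commands": [0.2,-3.4,0,0,0,-0.3,0.2,-3.4,0,0,0,-0.3,0.2,-3.4,0,0,0,-0.3,0.2,-3.4,0,0,0,-0.3,0.2,-3.4,0,0,0,-0.3]}}

```text
clock: 12.05
ee_pos: [0.553, -0.3711, 0.2308]
ee_rot: [3.121, -0.003, 3.104]
force: [0.1, 0.6, -0.4]
grip_width: 0.077
gripper_force: 0.0
```

Run:
```python
from h import *
w=shot('wrist','w5');s=read_state();print(s['ee_pos'],s['ee_rot'],w['pose'].round(3).tolist())
i=cv2.imread('pics/w5.png');cv2.imwrite('pics/m5.png',i)
w4=load('w4');print('patch mid',onz(w4,269.5,261,.072),'ends',onz(w4,163*1.4,261,.072),onz(w4,222*1.4,261,.072))
h=cv2.cvtColor(w['image'],cv2.COLOR_RGB2HSV)
for nm,lo,hi in(('yel',(18,110,80),(34,255,255)),('grn',(55,120,40),(85,255,255))):
  for c in cv2.findContours(cv2.inRange(h,lo,hi),0,2)[0]:
    if cv2.contourArea(c)>200:print(nm,cv2.boundingRect(c),[np.round(x,1) for x in cv2.minAreaRect(c)])
```

```text
[ 0.55346855 -0.37691035  0.23040927] [ 3.12654439e+00 -1.65484907e-03  3.10051713e+00] [[0.037, -0.958, -0.286, 0.48], [0.999, 0.042, -0.008, -0.371], [0.02, -0.285, 0.958, 0.374], [0.0, 0.0, 0.0, 1.0]]
patch mid [0.62306626 0.13867106 0.072     ] ends [0.62339792 0.1012891  0.072     ] [0.62286468 0.1761963  0.072     ]
yel (472, 311, 61, 34) [array([503.9, 325. ]), array([59.7, 28.6]), np.float64(10.5)]
yel (238, 151, 17, 67) [array([246., 184.]), array([66.1, 15.2]), np.float64(89.0)]
yel (277, 150, 16, 67) [array([284.5, 183. ]), array([66., 15.]), np.float64(90.0)]
yel (135, 108, 52, 32) [array([160. , 125.3]), array([57.4, 11.1]), np.float64(33.7)]
yel (102, 42, 46, 21) [array([124.5,  52. ]), array([13. , 48.4]), np.float64(71.6)]
grn (99, 150, 62, 45) [array([126.9, 173.9]), array([63.4, 23.2]), np.float64(27.4)]
grn (119, 112, 65, 51) [array([149.2, 138.7]), array([64.4, 27.1]), np.float64(29.1)]
grn (244, 32, 59, 63) [array([274.1,  62.9]), array([66.7, 23.5]), np.float64(45.7)]
grn (275, 0, 57, 62) [array([307.1,  29.4]), array([68.7, 24.3]), np.float64(45.6)]
```

View pics/m5.png

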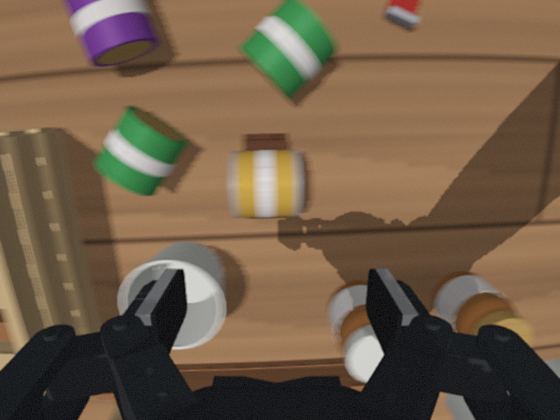

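The tin is centred at (266,184) in the wrist view with its axis level in the image, i.e. lined up with the finger closing line. The nearest green tin edge at (186,140) and the tub are clear of the fingers.

Run:
```python
from h import *
w=load('w5'); print(onz(w,266,184,.040), onz(w,238,184,.06),onz(w,293,183.,.06)); print(read_state()['ee_pos'],read_state()['ee_rot'])
```

```text
[ 0.55074439 -0.37678358  0.04      ] [ 0.54543706 -0.40184508  0.06      ] [ 0.54661342 -0.35186928  0.06      ]
[ 0.55346855 -0.37691035  0.23040927] [ 3.12654439e+00 -1.65484907e-03  3.10051713e+00]
```

Request:
{"op": "jog_arm", "data": {"commands": [-0.3,0,-4,0,0,0,0,0,-4,0,0,0,0,0,-4,0,0,0,0,0,-3,0,0,0,0,0,-2,0,0,0]}}

```text
clock: 12.6
ee_pos: [0.5482, -0.368, 0.0578]
ee_rot: [3.119, -0.006, 3.105]
force: [-0.3, 0.3, -0.3]
grip_width: 0.077
gripper_force: 0.0
```

Request:
{"op": "jog_arm", "data": {"commands": [0,0,-1.4,0,0,0,0,0,-1.2,0,0,0,0,0,-1,0,0,0,0,0,-0.8,0,0,0,0,0,0,0,0,0]}}

```text
clock: 13.1
ee_pos: [0.5503, -0.3698, 0.0175]
ee_rot: [3.122, -0.002, 3.105]
force: [-0.6, 0.4, 0.7]
grip_width: 0.0765
gripper_force: 0.0
```

Request:
{"op": "jog_arm", "data": {"commands": [0,0,0,0,0,0,0,0,0,0,0,0,0,0,0,0,0,0,0,0,0,0,0,0,0,0,0,0,0,0], "claw": -1}}

```text
clock: 13.6
ee_pos: [0.5517, -0.371, 0.0196]
ee_rot: [3.125, 0.001, 3.105]
force: [1.2, -1.0, 5.0]
grip_width: 0.0594
gripper_force: 65.6
```

Request:
{"op": "jog_arm", "data": {"commands": [0,0,0,0,0,0,0,0,0,0,0,0,0,0,0.5,0,0,0,0,0,1,0,0,0,0,0,1.5,0,0,0]}}

```text
clock: 14.1
ee_pos: [0.549, -0.3685, 0.0471]
ee_rot: [3.12, -0.005, 3.105]
force: [0.1, -0.4, -2.5]
grip_width: 0.0593
gripper_force: 65.2
```

Request:
{"op": "jog_arm", "data": {"commands": [0,0,3,0,0,0,0,0,4,0,0,0,0,0,4.5,0,0,0,0,0,4.5,0,0,0,0,1,2,0,-1,0.2]}}

```text
clock: 14.6
ee_pos: [0.5531, -0.3623, 0.2345]
ee_rot: [3.128, 0.024, 3.108]
force: [0.9, -0.8, -2.1]
grip_width: 0.0594
gripper_force: 65.1
```

Request:
{"op": "jog_arm", "data": {"commands": [0,2.5,0,0,-2,0.2,0,3.3,0,0,-2,0.2,0,3.3,0,0,-2,0.2,0,3.3,0,0,-2,0.2,0,3.3,0,0,-2,0.2]}}

```text
clock: 15.1
ee_pos: [0.5491, -0.2005, 0.2271]
ee_rot: [3.116, 0.19, 3.125]
force: [-0.5, -0.0, -2.2]
grip_width: 0.0592
gripper_force: 65.1
```

Request:
{"op": "jog_arm", "data": {"commands": [0,3.3,0,0,-2,0.2,0,3.3,0,0,-2,0.2,0,3.3,0,0,-2,0.2,0,3.3,0,0,-2,0.2,0,3.3,0,0,-2,0.2]}}

```text
clock: 15.6
ee_pos: [0.5485, -0.0359, 0.2268]
ee_rot: [3.115, 0.364, -3.141]
force: [1.4, 0.3, -2.1]
grip_width: 0.0592
gripper_force: 65.1
```

Request:
{"op": "jog_arm", "data": {"commands": [0,3.3,0,0,-2.2,0.2,0,3.3,0,0,-2.2,0.2,0,3.3,0,0,-2.2,0.2,0,3.3,0,0,-2.2,0.1,0,3,0,0,-2.2,0.1]}}

```text
clock: 16.1
ee_pos: [0.548, 0.1256, 0.2265]
ee_rot: [3.117, 0.556, -3.125]
force: [0.5, 0.2, -2.8]
grip_width: 0.0593
gripper_force: 65.1
```

Request:
{"op": "jog_arm", "data": {"commands": [0,1,0,0,0,0,0,0,0,0,0,0,0,0,0,0,0,0,0,0,0,0,0,0,0,0,0,0,0,0]}}

```text
clock: 16.6
ee_pos: [0.5511, 0.1328, 0.2284]
ee_rot: [3.119, 0.557, -3.128]
force: [-0.6, -0.1, -2.4]
grip_width: 0.0595
gripper_force: 65.5
```

Request:
{"op": "jog_arm", "data": {"commands": [1.2,0.1,-1.6,-0.2,0,0,1.2,0.1,-1.6,-0.2,0,0,1.2,0.1,-1.6,-0.2,0,0,1.2,0.1,-1.6,-0.2,0,0,1.2,0.1,-1.6,-0.2,0,0]}}

```text
clock: 17.1
ee_pos: [0.6117, 0.1379, 0.1479]
ee_rot: [3.139, 0.557, -3.117]
force: [0.4, -0.0, -2.9]
grip_width: 0.0592
gripper_force: 65.5
```

Request:
{"op": "jog_arm", "data": {"commands": [1.2,0.1,-1.6,0,0,0,1,0,-1.4,0,0,0,0.6,0,-0.8,0,0,0,0,0,0,0,0,0,0,0,0,0,0,0]}}

```text
clock: 17.6
ee_pos: [0.6388, 0.1395, 0.1105]
ee_rot: [3.139, 0.557, -3.116]
force: [-0.4, -0.1, -2.0]
grip_width: 0.0596
gripper_force: 65.4
```

Run:
```python
from h import *
s=read_state();print(s['ee_pos'],s['ee_rot'],s['force'])
R=cv2.Rodrigues(np.zeros(3))[0]
from scipy.spatial.transform import Rotation as Q
R=Q.from_euler('xyz',s['ee_rot']).as_matrix(); c=s['ee_pos']-.0205*R[:,2]
p=np.array([.6225,.139,.072]);B=Q.from_euler('yz',[-10,.8],degrees=True).as_matrix()
print('tin in patch mm',((c-p)@B*1000).round(1),'axis',(R[:,1]@B).round(3))
```

```text
[0.6388302  0.13946199 0.11048819] [ 3.13891525  0.55670653 -3.11567047] [-0.3984033  -0.08486785 -1.96056789]
tin in patch mm [15.1  0.  54.1] axis [-0.013  1.     0.005]
```

Request:
{"op": "jog_arm", "data": {"commands": [0.6,0,-0.4,0,0,0,0.4,0,-0.5,0,0,0,0.2,0,-0.5,0,0,0,0,0,-0.3,0,0,0,0,0,0,0,0,0]}}

```text
clock: 18.1
ee_pos: [0.6498, 0.1398, 0.0922]
ee_rot: [3.139, 0.555, -3.115]
force: [-0.5, 0.3, -3.0]
grip_width: 0.0595
gripper_force: 65.4
```

Request:
{"op": "jog_arm", "data": {"commands": [0,0,-0.1,0,0,0,0,0,-0.1,0,0,0,0,0,0,0,0,0,0,0,0,0,0,0,0,0,0,0,0,0]}}

```text
clock: 18.6
ee_pos: [0.6507, 0.1399, 0.0915]
ee_rot: [3.139, 0.557, -3.115]
force: [-0.5, 0.0, -1.0]
grip_width: 0.0596
gripper_force: 65.4
```

Request:
{"op": "jog_arm", "data": {"commands": [0,0,-0.1,0,0,0,0,0,0,0,0,0,0,0,0,0,0,0,0,0,0,0,0,0,0,0,0,0,0,0]}}

```text
clock: 19.1
ee_pos: [0.6509, 0.14, 0.0914]
ee_rot: [3.139, 0.558, -3.115]
force: [-4.7, -0.6, 5.9]
grip_width: 0.0592
gripper_force: 66.2
```

Request:
{"op": "jog_arm", "data": {"commands": [0,0,-0.1,0,0,0,0,0,0,0,0,0,0,0,0,0,0,0,0,0,0,0,0,0,0,0,0,0,0,0]}}

```text
clock: 19.6
ee_pos: [0.6509, 0.14, 0.0913]
ee_rot: [3.139, 0.559, -3.115]
force: [-9.9, -1.8, 12.6]
grip_width: 0.0594
gripper_force: 67.0
```

Request:
{"op": "jog_arm", "data": {"commands": [0,0,0.3,0,0,0,-0.1,0,-0.02,0,0,0,-0.1,0,-0.02,0,0,0,-0.1,0,-0.02,0,0,0,0,0,0,0,0,0]}}

```text
clock: 20.1
ee_pos: [0.6471, 0.1398, 0.091]
ee_rot: [3.139, 0.556, -3.115]
force: [-0.6, -0.5, -3.1]
grip_width: 0.0591
gripper_force: 65.2
```

Request:
{"op": "jog_arm", "data": {"commands": [-0.1,0,-0.02,0,0,0,-0.1,0,-0.02,0,0,0,0,0,0,0,0,0,0,0,0,0,0,0,0,0,0,0,0,0]}}

```text
clock: 20.6
ee_pos: [0.6458, 0.1399, 0.0914]
ee_rot: [3.139, 0.557, -3.115]
force: [-0.1, -0.9, -2.7]
grip_width: 0.0595
gripper_force: 65.2
```

Request:
{"op": "jog_arm", "data": {"commands": [-0.1,0,-0.02,0,0,0,0,0,0,0,0,0,0,0,0,0,0,0,0,0,0,0,0,0,0,0,0,0,0,0]}}

```text
clock: 21.1
ee_pos: [0.6447, 0.1399, 0.0911]
ee_rot: [3.139, 0.557, -3.115]
force: [-0.8, -0.6, -3.3]
grip_width: 0.0598
gripper_force: 65.2
```

Request:
{"op": "jog_arm", "data": {"commands": [-0.1,0,-0.02,0,0,0,0,0,0,0,0,0,0,0,0,0,0,0,0,0,0,0,0,0,0,0,0,0,0,0]}}

```text
clock: 21.6
ee_pos: [0.6437, 0.1399, 0.0909]
ee_rot: [3.139, 0.557, -3.115]
force: [0.2, -0.3, -3.0]
grip_width: 0.0594
gripper_force: 65.2
```

Request:
{"op": "jog_arm", "data": {"commands": [-0.1,0,-0.02,0,0,0,0,0,0,0,0,0,0,0,0,0,0,0,0,0,0,0,0,0,0,0,0,0,0,0]}}

```text
clock: 22.1
ee_pos: [0.6428, 0.1399, 0.0908]
ee_rot: [3.139, 0.557, -3.115]
force: [-1.2, 0.5, -1.2]
grip_width: 0.0596
gripper_force: 65.2
```

Request:
{"op": "jog_arm", "data": {"commands": [-0.1,0,-0.02,0,0,0,0,0,0,0,0,0,0,0,0,0,0,0,0,0,0,0,0,0,0,0,0,0,0,0]}}

```text
clock: 22.6
ee_pos: [0.6422, 0.1399, 0.0909]
ee_rot: [3.139, 0.558, -3.115]
force: [1.7, 0.1, -1.5]
grip_width: 0.0594
gripper_force: 65.2
```

Contact seems to be starting (the force is rising and the pose lags the command). One more step to confirm.

Request:
{"op": "jog_arm", "data": {"commands": [-0.1,0,-0.02,0,0,0,0,0,0,0,0,0,0,0,0,0,0,0,0,0,0,0,0,0,0,0,0,0,0,0]}}

```text
clock: 23.1
ee_pos: [0.6411, 0.1401, 0.0907]
ee_rot: [3.139, 0.558, -3.115]
force: [1.0, 0.7, 0.7]
grip_width: 0.0596
gripper_force: 65.1
```

Run:
```python
from h import *
shot('scene','s6');shot('side','d6');shot('wrist','w6');print(read_state()['force'],read_state()['ee_pos'])
i=cv2.imread('pics/s6.png')[140:230,320:440]; j=cv2.imread('pics/d6.png')[140:230,180:300]
cv2.imwrite('pics/m6.png',np.vstack([np.hstack([cv2.resize(x,(400,300),interpolation=cv2.INTER_CUBIC) for x in(i,j)]),np.hstack([cv2.resize(cv2.imread('pics/w6.png'),(400,300)),np.zeros((300,400,3),np.uint8)])]))
```

```text
[ 1.32807314  1.17098142 -0.02978505] [0.641118   0.14003098 0.09074032]
```

View pics/m6.png

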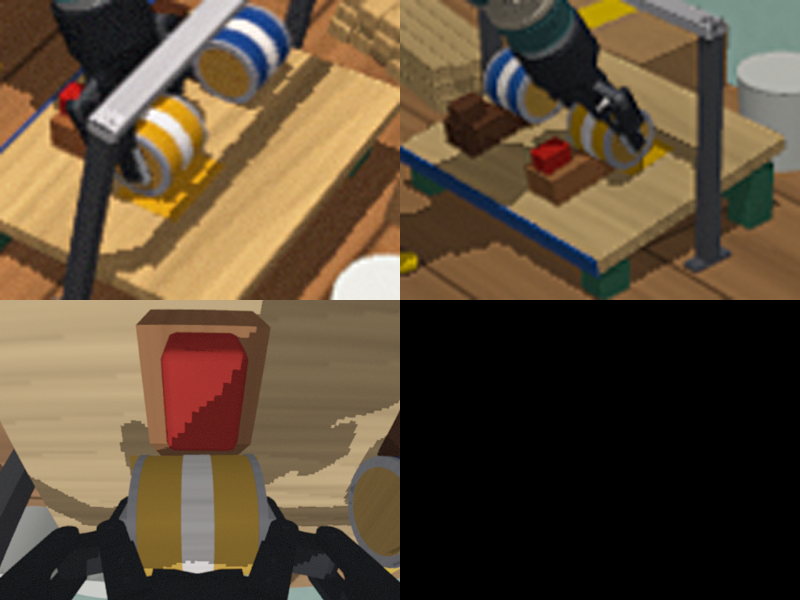

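The tin is held square in the fingers, resting against the chock ramp, and the chock hasn't moved. I'll seat it 1 mm lower, then open slightly.

Request:
{"op": "jog_arm", "data": {"commands": [0,0,-0.1,0,0,0,0,0,0,0,0,0,0,0,0,0,0,0,0,0,0,0,0,0,0,0,0,0,0,0]}}

```text
clock: 23.75
ee_pos: [0.6417, 0.14, 0.0903]
ee_rot: [3.139, 0.559, -3.115]
force: [1.2, 0.2, 4.1]
grip_width: 0.0594
gripper_force: 65.7
```

Request:
{"op": "jog_arm", "data": {"commands": [0,0,0,0,0,0,0,0,0,0,0,0,0,0,0,0,0,0,0,0,0,0,0,0,0,0,0,0,0,0], "claw": 0.7}}

```text
clock: 24.25
ee_pos: [0.6401, 0.1398, 0.0887]
ee_rot: [3.139, 0.556, -3.115]
force: [-0.2, 0.2, -0.8]
grip_width: 0.0726
gripper_force: 0.0
```

Request:
{"op": "jog_arm", "data": {"commands": [0,0,0,0,0,0,0,0,0,0,0,0,0,0,0,0,0,0,0,0,0,0,0,0,0,0,0,0,0,0]}}

```text
clock: 24.75
ee_pos: [0.6407, 0.1399, 0.0893]
ee_rot: [3.139, 0.557, -3.115]
force: [0.2, -0.7, 0.1]
grip_width: 0.0726
gripper_force: 0.0
```

Run:
```python
from h import *
w0=load('w6');w=shot('wrist','w7');s=read_state();print(s['force'],s['grip_width'],s['gripper_force'])
for x in(w0,w):
  h=cv2.cvtColor(x['image'],cv2.COLOR_RGB2HSV);k=cv2.inRange(h,(15,120,60),(34,255,255));k[:210]=0;k[:,:150]=0;k[:,420:]=0
  print([cv2.boundingRect(c) for c in cv2.findContours(k,0,2)[0] if cv2.contourArea(c)>400])
  k=(((h[...,0]<6)|(h[...,0]>174))&(h[...,1]>150)).astype(np.uint8);c=max(cv2.findContours(k,0,2)[0],key=cv2.contourArea);print('red',cv2.boundingRect(c))
```

```text
[-0.6375224  -0.12273812  0.5455477 ] 0.0724884608592233 0.0
[(295, 216, 67, 169), (191, 216, 65, 172)]
red (226, 46, 121, 165)
[(295, 219, 66, 169), (191, 219, 66, 170)]
red (226, 49, 123, 168)
```

The tin stayed put after release. Backing off along the tool axis.

Request:
{"op": "jog_arm", "data": {"commands": [-0.3,0,0.4,0,0,0,-0.5,0,0.8,0,0,0,-0.8,0,1.3,0,0,0,-1.1,0,1.7,0,0,0,-1.1,0,1.7,0,0,0]}}

```text
clock: 25.3
ee_pos: [0.6019, 0.1399, 0.1493]
ee_rot: [3.139, 0.557, -3.115]
force: [0.0, -0.7, 0.5]
grip_width: 0.0727
gripper_force: 0.0
```

Request:
{"op": "jog_arm", "data": {"commands": [-1.1,0,1.7,0,0,0,-1.1,0,1.7,0,0,0,-1.1,0,1.7,0,0,0,-0.5,0,1,0,0,0,0,0,0,0,0,0]}}

```text
clock: 25.8
ee_pos: [0.5654, 0.1402, 0.2121]
ee_rot: [3.138, 0.561, -3.115]
force: [-0.1, 0.8, 1.2]
grip_width: 0.0726
gripper_force: 0.0
```

Request:
{"op": "jog_arm", "data": {"commands": [0,0,0,0,0,0,0,0,0,0,0,0,0,0,0,0,0,0,0,0,0,0,0,0,0,0,0,0,0,0]}}

```text
clock: 26.3
ee_pos: [0.5646, 0.1398, 0.2086]
ee_rot: [3.139, 0.556, -3.115]
force: [-0.9, 0.5, 0.4]
grip_width: 0.0727
gripper_force: 0.0
```

Run:
```python
from h import *
w=shot('wrist','w8')
h=cv2.cvtColor(w['image'],cv2.COLOR_RGB2HSV);k=cv2.inRange(h,(15,140,60),(34,255,255));cs=[c for c in cv2.findContours(k,0,2)[0] if cv2.contourArea(c)>250]
for c in cs: x,y,a,b=cv2.boundingRect(c);print((x,y,a,b),onz(w,x+a/2,y+b/2,.106).round(3))
k=(((h[...,0]<6)|(h[...,0]>174))&(h[...,1]>150)).astype(np.uint8);c=max(cv2.findContours(k,0,2)[0],key=cv2.contourArea);x,y,a,b=cv2.boundingRect(c);print('red',(x,y,a,b),onz(w,x+a/2,y+b/2,.115).round(3))
```

```text
(443, 244, 71, 88) [0.758 0.37  0.106]
(399, 178, 23, 62) [0.63  0.249 0.106]
(283, 165, 27, 84) [0.63  0.158 0.106]
(236, 165, 27, 83) [0.631 0.121 0.106]
red (255, 89, 42, 63) [0.546 0.14  0.115]
```

The tin is at (0.631, 0.140), right where it should rest, with the chock in place. Handing in.

```bash
python3 -c "
from station import *
print(close_job())"
```

```text
the job is handed in; nothing more can be done
None
```

I set the chock on the lower edge of the yellow patch, laid the tin on the patch against it and let go of both, then handed the job in at about 26 s. The last wrist picture shows both in place; the station gave no verdict.

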